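Transfer sample tubes to the analyser rack in reverse order

ROBOT

A 7-joint arm with a two-finger parallel gripper is mounted at the origin on the work surface. World frame = base frame: x ahead of the robot, y to its left, z up, the work surface at z = 0. Lengths are in m, angles in rad, forces in N, time in s.
With the tool pointing down it reaches from about 0.375 to 0.925 m from the base axis. Payload 3.1 kg.
Tool frame: the origin (TCP) lies between the finger pads; the fingertips stand 19 mm ahead of it and the grasp point (between the pads) is the TCP; z points along the fingers, y is the line along which they close (so a half turn about z gives the same grasp; the last joint's range is limited). The gripper opens to 85 mm and grips with 20 to 120 N. Pads are 22 mm wide; open, the fingers measure 114 mm over their backs; the gripper's body (76 mm by 85 mm) begins 54 mm behind the grasp point. The pads swing forward as they close: fully open they stand 13 mm farther back than shut.
Start: joints at [-1.31, 0.383, 0.044, 1.598, -0.018, 1.161, -0.05], TCP at [0.228, 0.609, 0.25] pointing down, gripper open.
Joint ranges: [-2.61, 2.61], [-0.41, 2.15], [-1.48, 1.57], [0, 2.5], [-1.57, 4.71], [0.05, 1.97], [-2.85, 2.85]. Speed limits (rad/s): [2.79, 2.79, 3.14, 3.14, 3.14, 3.14, 3.14].

INTERFACE

Orientations are given as a unit quaternion [x, y, z, w].
In Python, from bench import move_ptp, movel, move_j, move_gripper, pause, inverse_kinematics, read_camera, camera_params, MotionError, sign_off, look_for, tip_of, read_time_s, read_qpos, read_joint_vel, read_effort, read_eef_pos, read_tcp_rot, read_ft_force, read_ft_torque, read_finger_gap, read_grasp_force gives the robot as it stands. Calls block until the motion is done:
- move_ptp(position, orientation): joint-space move of the TCP to a pose.
- movel(position, orientation=None, speed=0.15): straight line of the TCP; orientation=None keeps the orientation; speed is the mean speed in m/s.
- move_j(angles): joint-space move.
- move_gripper(opening, effort=None): finger opening in m; effort is the grip in N (None keeps the last); returns when the fingers have stopped.
- pause(seconds).
- inverse_kinematics(position, orientation): joint angles nearest the present ones, or None.
- read_camera(name): name is "side" or "top" or "wrist"; returns the picture (384x512x3 uint8, red, green, blue); there is no depth.
- camera_params(name): a dict with "K" (3x3 intrinsics, pixels), "dist_coeffs" ([k1, k2, p1, p2, k3] as OpenCV has them; the pictures are not rectified), "camera_from_world" (4x4, takes a point from world to camera coordinates). Camera axes: x right, y down, z forward; pixel columns grow to the right and rows downward; lengths in m; the calibration is good to about 2 mm. A picture is of the moment at which its call begins: read the wrist's pose just before it. camera_params takes no time and is no camera call; for the wrist camera it gives the pose at the moment of the call.
A pose or a line that the arm cannot do raises MotionError and nothing moves.
- sign_off(): hands the job in; it is judged then, once.
Trained networks look in the newest picture that a camera, given by its name, has taken for a name from the list of things; names that differ only in an ending like _2 or _b are one class to them, and where a whole thing is asked for, a point or a joint stands for the part that bears it (a point fixed in the world has none). Each returns a list of dicts, best first, with "confidence" (0 to 1); they miss things now and then, are a little off and sometimes report something else, mostly with a low value. They report only what shows in the picture. A call takes as long as a camera call.
- look_for(camera, name): "at" ([column, row] in pixels, amid what is visible of it).
- tip_of(camera, name): "at" ([column, row] in pixels: a listed point, or the origin of a listed thing).
Readings, each from a call of its own:
- read_time_s(): time.
- read_qpos(): joint angles.
- read_joint_vel(): joint speeds.
- read_effort(): joint torques, N m.
- read_eef_pos(): TCP position.
- read_tcp_rot(): TCP orientation.
- read_ft_force(): force on the tool from outside, world axes, zero at the start.
- read_ft_torque(): the same for the moment, N m.
- read_finger_gap(): finger opening in m.
- read_grasp_force(): force on a finger pad.
Only numpy, scipy, OpenCV 4.12 (cv2) and the standard library are available. Lean on these libraries where they do the work, as an engineer would, in place of code of your own. Each camera call takes 0.05 s, during which the arm holds its last target. There are 200 camera calls.

TASK

Move the four steel sample tubes from the tray with the rubber pads into the rack with the square cells, one tube to a cell, in reverse order: the tube that starts nearest the tray's knobbed post goes into the cell farthest from the rack's knobbed post, the next one into the next cell, and so on, so that the tube farthest from the tray's post ends nearest the rack's post. Keep the tubes upright, set them down gently instead of dropping them, and leave all four standing free on the floors of their cells.

Things in the scene. Friction and masses are not known exactly. Their poses are not given: they have to be found in the camera images.
- tube_dome: Sample tube with a domed end: steel cylinder 32 mm in diameter, straight up to 70 mm, smooth rounded dome on top, 86 mm tall in all. Origin: centre of its underside; z up its axis; 0.12 to 0.26 kg. Plain to grip from above on its straight round body, 45 to 65 mm above its underside, fingers closing across the row (along the tray's or rack's x); along the row its neighbours stand 56 mm away, centre to centre.
- tube_ball: Sample tube with a ball knob: steel cylinder 28 mm in diameter and 68 mm high, on it a thin neck and a 19 mm ball, 96 mm tall in all. Origin: centre of its underside; z up its axis; 0.12 to 0.26 kg. Plain to grip from above on its straight round body, 45 to 65 mm above its underside, fingers closing across the row (along the tray's or rack's x); along the row its neighbours stand 56 mm away, centre to centre.
- tube_disc: Sample tube with a flat lid: steel cylinder 28 mm in diameter and 74 mm high, on it a flat round lid 40 mm in diameter and 8 mm thick, 82 mm tall in all. Origin: centre of its underside; z up its axis; 0.12 to 0.26 kg. Plain to grip from above on its straight round body, 45 to 65 mm above its underside, fingers closing across the row (along the tray's or rack's x); along the row its neighbours stand 56 mm away, centre to centre.
- tube_bar: Sample tube with a T-bar: steel cylinder 30 mm in diameter and 70 mm high, on it a thin neck and a crossbar 36 x 8 x 8 mm, 89 mm tall in all. Origin: centre of its underside; z up its axis; 0.12 to 0.26 kg. Plain to grip from above on its straight round body, 45 to 65 mm above its underside, fingers closing across the row (along the tray's or rack's x); along the row its neighbours stand 56 mm away, centre to centre.
- tray: Fixed source tray, 70 x 264 mm blue plinth with a flat white top 20 mm above the table and four round black rubber pads in a row along its y axis, at y = -84, -28, 28 and 84 mm (x = 0). Each pad bears one tube at the start. At its +y end (y = 131 mm) stands the knobbed post: a thin steel post with a black ball, top 82 mm above the table. Origin: centre of the row, on the table; z up.
- rack: Fixed target rack, 70 x 264 mm blue plinth with four square white open cells in a row along its y axis, centred at y = -84, -28, 28 and 84 mm (x = 0). Each cell is 50 x 50 mm inside, its floor 20 mm above the table, its 6 mm thick walls 38 mm above the table. At its +y end (y = 131 mm) stands the knobbed post: a thin steel post with a black ball, top 82 mm above the table. Origin: centre of the row, on the table; z up. All cells are empty at the start.
- pad_dome: Fixed round black rubber pad on the tray, 42 mm in diameter and 4 mm thick, the one on which the dome tube stands at the start. Origin: centre of its underside. It marks that tube's starting place in the row.
- pad_ball: Fixed round black rubber pad on the tray, 42 mm in diameter and 4 mm thick, the one on which the ball tube stands at the start. Origin: centre of its underside. It marks that tube's starting place in the row.
- pad_disc: Fixed round black rubber pad on the tray, 42 mm in diameter and 4 mm thick, the one on which the disc tube stands at the start. Origin: centre of its underside. It marks that tube's starting place in the row.
- pad_bar: Fixed round black rubber pad on the tray, 42 mm in diameter and 4 mm thick, the one on which the bar tube stands at the start. Origin: centre of its underside. It marks that tube's starting place in the row.

How it is judged:
At the end, for the whole second after the job is handed in: Each tube stands in the rack cell that is the reverse of its starting place on the tray, within 14 mm of the cell's centre in x and y and 6 mm of its floor in height, leaning under 0.12 rad, at rest (under 0.02 m/s) and released (((y of pad_dome in the frame of tray between -0.104 and -0.064 m and y of tube_dome in the frame of rack between 0.07 and 0.098 m) or (y of pad_dome in the frame of tray between -0.048 and -0.008 m and y of tube_dome in the frame of rack between 0.014 and 0.042 m) or (y of pad_dome in the frame of tray between 0.008 and 0.048 m and y of tube_dome in the frame of rack between -0.042 and -0.014 m) or (y of pad_dome in the frame of tray between 0.064 and 0.104 m and y of tube_dome in the frame of rack between -0.098 and -0.07 m)) and x of tube_dome in the frame of rack between -0.014 and 0.014 m and z of tube_dome in the frame of rack between 0.014 and 0.026 m and angle between each of tube_dome, tube_ball, tube_disc, tube_bar's own z axis and vertical below 0.12 rad and linear speed of each of tube_dome, tube_ball, tube_disc, tube_bar below 0.02 m/s and ((y of pad_ball in the frame of tray between -0.104 and -0.064 m and y of tube_ball in the frame of rack between 0.07 and 0.098 m) or (y of pad_ball in the frame of tray between -0.048 and -0.008 m and y of tube_ball in the frame of rack between 0.014 and 0.042 m) or (y of pad_ball in the frame of tray between 0.008 and 0.048 m and y of tube_ball in the frame of rack between -0.042 and -0.014 m) or (y of pad_ball in the frame of tray between 0.064 and 0.104 m and y of tube_ball in the frame of rack between -0.098 and -0.07 m)) and x of tube_ball in the frame of rack between -0.014 and 0.014 m and z of tube_ball in the frame of rack between 0.014 and 0.026 m and ((y of pad_disc in the frame of tray between -0.104 and -0.064 m and y of tube_disc in the frame of rack between 0.07 and 0.098 m) or (y of pad_disc in the frame of tray between -0.048 and -0.008 m and y of tube_disc in the frame of rack between 0.014 and 0.042 m) or (y of pad_disc in the frame of tray between 0.008 and 0.048 m and y of tube_disc in the frame of rack between -0.042 and -0.014 m) or (y of pad_disc in the frame of tray between 0.064 and 0.104 m and y of tube_disc in the frame of rack between -0.098 and -0.07 m)) and x of tube_disc in the frame of rack between -0.014 and 0.014 m and z of tube_disc in the frame of rack between 0.014 and 0.026 m and ((y of pad_bar in the frame of tray between -0.104 and -0.064 m and y of tube_bar in the frame of rack between 0.07 and 0.098 m) or (y of pad_bar in the frame of tray between -0.048 and -0.008 m and y of tube_bar in the frame of rack between 0.014 and 0.042 m) or (y of pad_bar in the frame of tray between 0.008 and 0.048 m and y of tube_bar in the frame of rack between -0.042 and -0.014 m) or (y of pad_bar in the frame of tray between 0.064 and 0.104 m and y of tube_bar in the frame of rack between -0.098 and -0.07 m)) and x of tube_bar in the frame of rack between -0.014 and 0.014 m and z of tube_bar in the frame of rack between 0.014 and 0.026 m); the robot touches nothing.
It fails at once if a tube is tipped over (leans more than 0.6 rad) (angle between any of tube_dome, tube_ball, tube_disc, tube_bar's own z axis and vertical above 0.6 rad).
It fails at once if a tube is dropped (falls free of the fingers faster than 0.6 m/s) ((linear speed of tube_dome above 0.6 m/s and contact force between tube_dome and the fingers below 0.05 N) or (linear speed of tube_ball above 0.6 m/s and contact force between tube_ball and the fingers below 0.05 N) or (linear speed of tube_disc above 0.6 m/s and contact force between tube_disc and the fingers below 0.05 N) or (linear speed of tube_bar above 0.6 m/s and contact force between tube_bar and the fingers below 0.05 N)).
It also fails if it takes over 128 s, if anything falls off the work surface, if the arm or the gripper's body presses on something with over 40 N, if the wrist force passes 120 N, or if a joint passes its speed limit or range.

## Working session

There is one attempt and no reset: what is moved stays moved. The work goes in short steps, each a Python script; the robot and the scene stay as the last script left them, time stands still between calls to the robot, and variables do not carry over. Pictures are saved under pics/ and viewed, at most 14 in all, crops included, and the job is handed in when it is done.

```bash
mkdir -p pics; ls; python3 - <<'E'
from bench import *
import cv2,numpy as np
for c in ["side","top"]:
    im=read_camera(c); cv2.imwrite(f"pics/{c}0.png",im[:,:,::-1])
    p=camera_params(c); print(c,np.round(p["K"],1).tolist(),p["dist_coeffs"],np.round(p["camera_from_world"],3).tolist())
    for n in ["tube_dome","tube_ball","tube_disc","tube_bar","pad_dome","pad_ball","pad_disc","pad_bar","tray","rack"]:
        print(n,[(np.round(d["at"],1).tolist(),round(d["confidence"],2)) for d in tip_of(c,n)[:2]])
print(read_time_s(),read_tcp_rot())
E
```

```text
pics
side [[399.5, 0.0, 256.0], [0.0, 399.5, 188.4], [0.0, 0.0, 1.0]] [-0.02771846  0.          0.          0.          0.        ] [[0.966, -0.26, -0.007, -0.525], [-0.166, -0.594, -0.787, 0.102], [0.2, 0.761, -0.617, 0.687], [0.0, 0.0, 0.0, 1.0]]
tube_dome [([283.5, 226.0], 0.32)]
tube_ball [([281.1, 227.7], 0.88)]
tube_disc [([332.5, 301.3], 0.92), ([297.8, 248.8], 0.5)]
tube_bar []
pad_dome [([314.5, 277.7], 0.5)]
pad_ball [([315.0, 273.8], 0.61), ([299.8, 249.7], 0.19)]
pad_disc [([334.9, 304.3], 0.79)]
pad_bar [([297.3, 250.9], 0.43)]
tray [([307.8, 271.3], 0.61), ([336.1, 302.1], 0.61)]
rack [([219.7, 145.7], 0.55)]
top [[439.0, 0.0, 256.8], [0.0, 439.0, 194.8], [0.0, 0.0, 1.0]] [-0.06891602  0.          0.          0.          0.        ] [[-0.021, -1.0, -0.013, 0.022], [-0.995, 0.023, -0.1, 0.537], [0.101, 0.011, -0.995, 1.004], [0.0, 0.0, 0.0, 1.0]]
tube_dome [([362.7, 174.1], 0.61)]
tube_ball [([310.8, 184.4], 0.64)]
tube_disc [([382.3, 173.1], 0.78)]
tube_bar []
pad_dome [([363.3, 180.5], 0.51), ([316.8, 187.8], 0.41)]
pad_ball [([314.2, 186.5], 0.63)]
pad_disc [([384.2, 174.2], 0.56)]
pad_bar [([335.6, 183.9], 0.39)]
tray [([350.0, 178.6], 0.93)]
rack [([182.8, 207.3], 0.57)]
1.1 [ 1.78394155e-01  9.83959108e-01  9.55459858e-06 -7.95646340e-06]
```

View pics/side0.png

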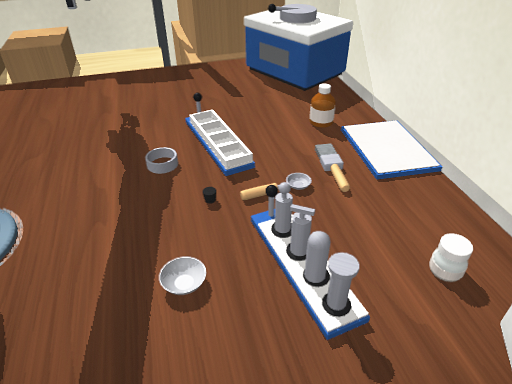

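View pics/top0.png

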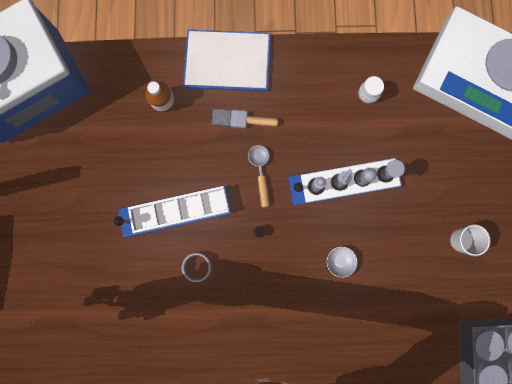

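The top view shows the tray post at (298,187), then ball (318,184), bar (342,181), dome (367,177) and disc (393,170). The rack post is at (118,221), with cells at (145,215), (168,211), (191,207) and (214,203). The side view agrees. Next come coarse poses, then a closer look with the wrist camera.

```bash
cat > h.py <<'E'
from bench import *
import cv2,numpy as np
from scipy.spatial.transform import Rotation as R
def ray(p,uv):
    T=np.array(p["camera_from_world"]);u=cv2.undistortPoints(np.array([[uv]],float),np.array(p["K"]),np.array(p["dist_coeffs"]))[0,0]
    return -T[:3,:3].T@T[:3,3], T[:3,:3].T@np.array([*u,1])
def onz(p,uv,z):
    o,d=ray(p,uv); return o+d*(z-o[2])/d[2]
def tri(obs):
    A=np.zeros((3,3));b=np.zeros(3)
    for p,uv in obs:
        o,d=ray(p,uv);d/=np.linalg.norm(d);M=np.eye(3)-np.outer(d,d);A+=M;b+=M@o
    return np.linalg.solve(A,b)
def proj(p,X):
    T=np.array(p["camera_from_world"])
    return cv2.projectPoints(np.array(X,float).reshape(-1,1,3),cv2.Rodrigues(T[:3,:3])[0],T[:3,3],np.array(p["K"]),np.array(p["dist_coeffs"]))[0][:,0]
def down(yaw): # tool y along world direction yaw, z down
    y=np.array([np.cos(yaw),np.sin(yaw),0]);z=np.array([0,0,-1.])
    return R.from_matrix(np.c_[np.cross(y,z),y,z]).as_quat()
E
python3 - <<'E'
from h import *
p=camera_params("top")
t=[onz(p,u,.02) for u in [(297,178),(397,160),(402,186),(303,201)]]
print("tray face",np.round(t,3)[:,:2].tolist())
r=[onz(p,u,.038) for u in [(145,215),(168,211),(191,207),(214,203)]]
print("cells",np.round(r,3)[:,:2].tolist())
print("post", onz(p,(298,187),.08),onz(p,(118,221),.08))
T=np.linalg.inv(camera_params("wrist")["camera_from_world"]);Rt=R.from_quat(read_tcp_rot()).as_matrix()
print("wristcam in tool",np.round(Rt.T@(T[:3,3]-read_eef_pos()),3),np.round(Rt.T@T[:3,:3],2).tolist(),np.round(camera_params("wrist")["K"],0).tolist())
E
```

```text
tray face [[0.576, -0.086], [0.614, -0.326], [0.551, -0.335], [0.521, -0.098]]
cells [[0.495, 0.272], [0.503, 0.218], [0.511, 0.164], [0.52, 0.11]]
post [ 0.54753952 -0.0822161   0.08      ] [0.480299  0.3219737 0.08     ]
wristcam in tool [ 0.068 -0.    -0.124] [[0.0, -0.96, -0.27], [1.0, -0.0, 0.0], [-0.0, -0.27, 0.96]] [[269.0, 0.0, 260.0], [0.0, 269.0, 188.0], [0.0, 0.0, 1.0]]
```

```bash
python3 - <<'E'
from h import *
import pickle
out={}
for nm,c,yaw in [("rack",(.507,.191),.153),("tray",(.568,-.211),.157)]:
    ex=np.array([np.cos(yaw),np.sin(yaw)]);ey=np.array([-ex[1],ex[0]])
    for k,s in enumerate([-.06,.06]):
        pos=[*(np.array(c)+s*ex+0.03*ey*0),.27]
        try: move_ptp(pos,down(yaw))
        except MotionError as e: print(e); continue
        pause(.2)
        p=camera_params("wrist");im=read_camera("wrist");out[nm,k]=p
        cv2.imwrite(f"pics/{nm}{k}.png",im[:,:,::-1])
        for n in ([f"{a}_{b}" for a in ("tube","pad") for b in ("dome","ball","disc","bar")] if nm=="tray" else ["rack"]):
            print(nm,k,n,[(np.round(d["at"],1).tolist(),round(d["confidence"],2)) for d in tip_of("wrist",n)[:2]])
    print(np.round(read_qpos(),2),read_time_s())
pickle.dump(out,open("p.pkl","wb"))
for nm in("rack","tray"): cv2.imwrite(f"pics/{nm}v.png",np.vstack([cv2.imread(f"pics/{nm}{k}.png")[:, 60:460] for k in(0,1)]) if 0 else np.hstack([cv2.imread(f"pics/{nm}{k}.png")[:, 56:456] for k in(0,1)]))
E
```

```text
rack 0 rack [([299.6, 156.0], 0.77)]
rack 1 rack [([219.5, 157.7], 0.85)]
[-0.87  0.3   0.56  1.72 -0.17  1.17 -0.11] 4.0
tray 0 tube_dome [([303.2, 183.0], 0.59)]
tray 0 tube_ball [([306.1, 99.4], 0.61), ([301.9, 221.2], 0.25)]
tray 0 tube_disc [([301.6, 220.2], 0.82), ([306.2, 102.4], 0.26)]
tray 0 tube_bar [([304.7, 142.5], 0.76)]
tray 0 pad_dome [([299.6, 184.9], 0.69)]
tray 0 pad_ball [([306.9, 107.2], 0.65)]
tray 0 pad_disc [([298.2, 220.1], 0.71)]
tray 0 pad_bar [([302.8, 142.4], 0.54)]
tray 1 tube_dome [([223.3, 179.1], 0.57)]
tray 1 tube_ball [([214.5, 99.6], 0.79)]
tray 1 tube_disc [([221.8, 216.1], 0.82)]
tray 1 tube_bar [([219.7, 142.3], 0.61)]
tray 1 pad_dome [([220.7, 160.3], 0.64), ([219.9, 183.1], 0.5)]
tray 1 pad_ball [([217.5, 100.4], 0.55)]
tray 1 pad_disc [([220.1, 216.4], 0.48)]
tray 1 pad_bar [([219.2, 141.9], 0.46)]
[-0.38  0.5   0.87  1.58 -0.4   1.24  0.71] 7.4167
```

View pics/rackv.png

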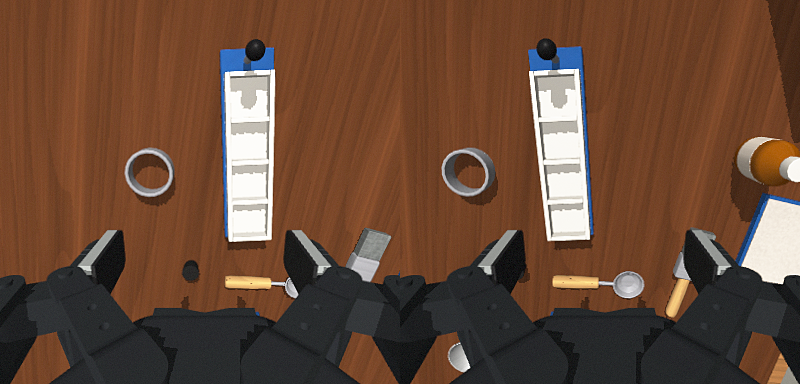

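View pics/trayv.png

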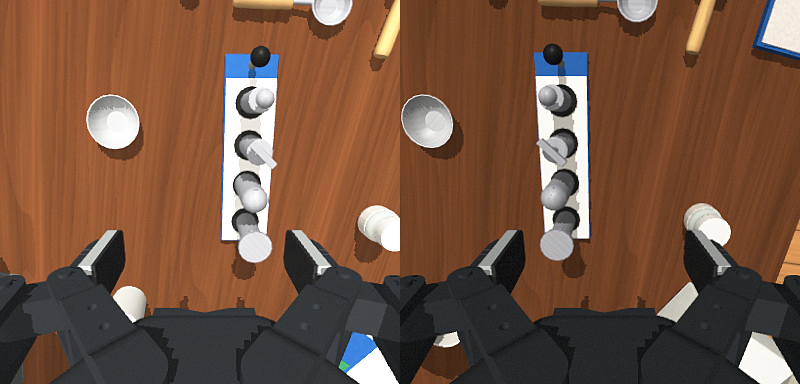

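Both posts are at the far end of the view. The tray row, from the post, reads ball (264,97), bar (262,152), dome (255,198), disc (255,247). The rack cells are empty, with rim corners near (225,70) to (272,241). Now I'll triangulate.

```bash
python3 - <<'E'
from h import *
import pickle
from scipy.optimize import least_squares
P=pickle.load(open("p.pkl","rb"))
def T(nm,a,b): return tri([(P[nm,0],a),(P[nm,1],b)])
rk=[T("rack",*q) for q in [((281,70),(185,69)),((331,70),(236,69)),((328,241),(247,239)),((284,241),(205,241))]]
print("rim",np.round(rk,3).tolist(), "mean",np.mean(rk,0).round(4))
print("rackorigin net",T("rack",(299.6,156),(219.5,157.7)).round(3))
for n,a,b in [("trayTL",(281,77),(192,77)),("trayTR",(334,77),(243,77)),("ball",(320,97),(203,97)),("bar",(318,152),(207,151)),("dome",(311,198),(210,195)),("disc",(311,247),(213,245))]:
    print(n,T("tray",a,b).round(4))
for n,a,b in [("ball",(306.1,99.4),(214.5,99.6)),("bar",(304.7,142.5),(219.7,142.3)),("dome",(303.2,183),(223.3,179.1)),("disc",(301.6,220.2),(221.8,216.1)),
  ("pball",(306.9,107.2),(217.5,100.4)),("pbar",(302.8,142.4),(219.2,141.9)),("pdome",(299.6,184.9),(219.9,183.1)),("pdisc",(298.2,220.1),(220.1,216.4))]:
    print("net",n,T("tray",a,b).round(4))
# model fits: x,y,yaw with z free
def fit(nm,obs,local,x0,zfix=None):
    def f(v):
        c,s=np.cos(v[2]),np.sin(v[2]);X=np.array([[v[0]+c*x-s*y,v[1]+s*x+c*y,v[3]] for x,y in local])
        return np.concatenate([(proj(P[nm,k],X)-np.array(obs[k])).ravel() for k in(0,1)])
    r=least_squares(f,x0,loss="soft_l1");print(nm,"fit x,y,yaw,z",r.x.round(4),"rms",np.sqrt(np.mean(r.fun**2)).round(2))
fit("rack",[[(281,70),(331,70),(328,241),(284,241)],[(185,69),(236,69),(247,239),(205,241)]],[(-.031,.115),(.031,.115),(.031,-.115),(-.031,-.115)],[.507,.191,.153,.04])
# tube tops: ball centre height differs, fit dx,dy,yaw from xy of tops
L=np.array([84,28,-28,-84])/1e3
X=np.array([T("tray",a,b)[:2] for a,b in [((320,97),(203,97)),((318,152),(207,151)),((311,198),(210,195)),((311,247),(213,245))]])
g=np.polyfit(L,X,1);print("tray centre",g[1].round(4),"yaw",np.arctan2(-g[0][0],g[0][1]).round(4),"scale",np.linalg.norm(g[0]).round(3))
print("resid",(X-np.outer(L,g[0])-g[1]).round(4).tolist())
E
```

```text
rim [[0.455, 0.306, 0.036], [0.517, 0.317, 0.032], [0.563, 0.089, 0.036], [0.501, 0.073, 0.027]] mean [0.509  0.1964 0.0327]
rackorigin net [ 0.505  0.198 -0.002]
trayTL [ 0.5189 -0.1018  0.0129]
trayTR [ 0.5865 -0.0921  0.0211]
ball [ 0.5559 -0.1272  0.1095]
bar [ 0.5658 -0.1814  0.1095]
dome [ 0.5722 -0.2353  0.096 ]
disc [ 0.5833 -0.2937  0.1037]
net ball [ 0.5547 -0.126   0.0311]
net bar [ 0.5662 -0.181   0.0189]
net dome [ 0.5769 -0.2371  0.0114]
net disc [ 0.5828 -0.2891  0.0265]
net pball [ 0.5582 -0.1306  0.0251]
net pbar [ 0.5646 -0.1816  0.0125]
net pdome [ 0.5725 -0.2424  0.0111]
net pdisc [ 0.5796 -0.293   0.0185]
rack fit x,y,yaw,z [0.5088 0.1976 0.2006 0.0376] rms 0.96
tray centre [ 0.5693 -0.2094] yaw 0.1588 scale 1.001
resid [[-0.0001, -0.0008], [0.0009, 0.0003], [-0.0015, 0.0018], [0.0007, -0.0013]]
```

Heights check out: rim 0.0376 against 0.038, ball centre 0.1095 against 0.1105, and row spacing scale 1.001. Moving the ball tube first.

```bash
cat > mv.py <<'E'
from h import *
TR=(.5693,-.2094,.1588); RK=(.5088,.1976,.2006)
def at(F,y): return np.array([F[0]-np.sin(F[2])*y,F[1]+np.cos(F[2])*y])
def carry(y,g,zt=.26):
    a=at(TR,y); b=at(RK,-y); qa=down(TR[2]); qb=down(RK[2]); z0=.024+g
    move_gripper(.085); move_ptp([*a,zt],qa); movel([*a,z0+.06],qa,.2); movel([*a,z0],qa,.08)
    print("pre ft",np.round(read_ft_force(),2)); move_gripper(0,40)
    print("gap",round(read_finger_gap(),4),"force",read_grasp_force(),"ft",np.round(read_ft_force(),2))
    if read_finger_gap()<.022: raise SystemExit("missed")
    movel([*a,z0+.02],qa,.05); movel([*a,zt],qa,.2); print("lift gap",round(read_finger_gap(),4),np.round(read_ft_force(),2))
    move_ptp([*b,zt],qb); zb=.020+g; movel([*b,zb+.03],qb,.15); movel([*b,zb+.003],qb,.04); pause(.3)
    f0=read_ft_force()[2]
    for dz in np.arange(.002,-.0041,-.001):
        movel([*b,zb+dz],qb,.02); f=read_ft_force()[2]
        if f-f0>2.5: break
    print("set at dz",round(dz,4),"f",round(f-f0,2),"eef",np.round(read_eef_pos(),4))
    move_gripper(.07); pause(.2); movel([*b,zb+.06],qb,.1); movel([*b,zt],qb,.25); print("t",read_time_s())
E
python3 - <<'E'
from mv import *
carry(.084,.052)
c=at(RK,-.03); move_ptp([*c,.27],down(RK[2])); pause(.2)
cv2.imwrite("pics/a1.png",read_camera("wrist")[:,:,::-1])
E
```

```text
pre ft [ 0.45  1.09 -0.5 ]
gap 0.0274 force 39.377655386924744 ft [0.3  0.47 1.22]
lift gap 0.0269 [ 0.14  0.03 -1.96]
set at dz 0.0 f 6.01 eef [0.5258 0.1153 0.0724]
t 18.0
```

View pics/a1.png

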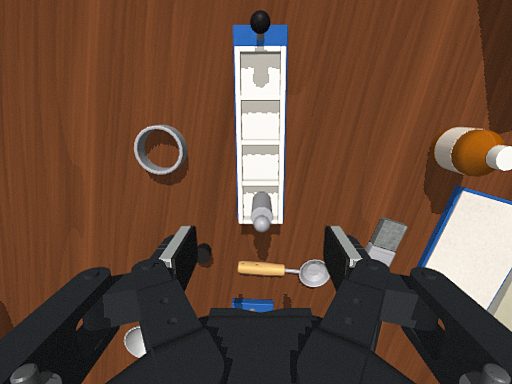

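The ball tube stands upright, centred in the cell farthest from the post (base near (262,203)). It touched down at the expected floor height. Next, the other three.

```bash
python3 - <<'E'
from mv import *
carry(.028,.052); carry(-.028,.052); carry(-.084,.049)
c=at(RK,.0); move_ptp([*c,.29],down(RK[2])); pause(.2)
p=camera_params("wrist");cv2.imwrite("pics/b1.png",read_camera("wrist")[:,:,::-1])
for n,y in (("tube_ball",-.084),("tube_bar",-.028),("tube_dome",.028),("tube_disc",.084)):
    d=tip_of("wrist",n); print(n,[(np.round(onz(p,e["at"],.02)[:2]-at(RK,y),3).tolist(),round(e["confidence"],2)) for e in d[:1]])
cv2.imwrite("pics/b2.png",read_camera("side")[:,:,::-1])
cv2.imwrite("pics/b.png",np.hstack([cv2.imread("pics/b1.png")[:,100:430],cv2.resize(cv2.imread("pics/b2.png")[70:198,140:290],(450,384))]))
E
```

```text
pre ft [ 0.38 -0.77 -0.27]
gap 0.0289 force 38.769800662994385 ft [ 1.09 -0.27  2.52]
lift gap 0.0292 [ 0.32  0.22 -3.61]
set at dz 0.0 f 4.93 eef [0.5146 0.1702 0.0724]
t 30.4333
pre ft [-0.45 -0.55 -0.19]
gap 0.0309 force 39.556191114970716 ft [-0.76 -0.2   2.76]
lift gap 0.0313 [-0.35  0.44 -1.93]
set at dz 0.0 f 3.96 eef [0.5034 0.2251 0.0724]
t 42.825
pre ft [ 1.01 -0.61  1.19]
gap 0.035 force 31.70273244380951 ft [-0.87 -0.8   2.45]
lift gap 0.035 [ 0.76  0.7  -2.86]
set at dz 0.0 f 5.04 eef [0.4922 0.2802 0.0694]
t 56.0083
tube_ball [([0.0, -0.008], 0.58)]
tube_bar [([0.0, -0.0], 0.76)]
tube_dome [([0.001, 0.002], 0.79)]
tube_disc [([-0.003, 0.001], 0.59)]
```

View pics/b.png

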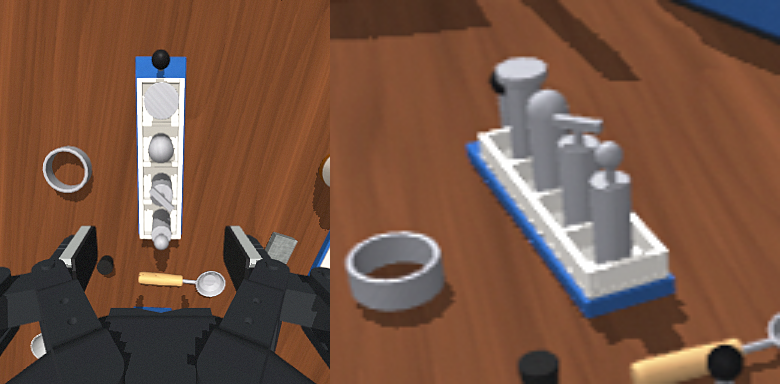

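All four stand upright in the right order: disc nearest the rack post, then dome, bar and ball. The disc grip gap was 35 mm on a 28 mm body, and the ball's base estimate is 8 mm off. I'll check the tops against prediction in both views.

```bash
python3 - <<'E'
from mv import *
tops=(("ball",-.084,.1065),("bar",-.028,.105),("dome",.028,.09),("disc",.084,.102))
for cam,f in (("wrist","b1"),("side","b2")):
    im=cv2.imread(f"pics/{f}.png");im=cv2.resize(im,None,fx=4,fy=4,interpolation=cv2.INTER_CUBIC);p=camera_params(cam)
    for n,y,z in tops:
        b=at(RK,y)
        for zz,col in ((z,(0,0,255)),(.02,(0,255,0))):
            u=proj(p,[*b,zz])[0]*4+1.5; cv2.drawMarker(im,tuple(int(v) for v in u),col,0,16,2)
    cv2.imwrite(f"pics/{f}m.png",im)
a=cv2.imread("pics/b1m.png")[200:1000,880:1220];b=cv2.imread("pics/b2m.png")[320:720,700:1060]
cv2.imwrite("pics/m.png",np.hstack([cv2.resize(a,(255,600)),cv2.resize(b,(540,600))]))
E
```

```text
(no output)
```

View pics/m.png

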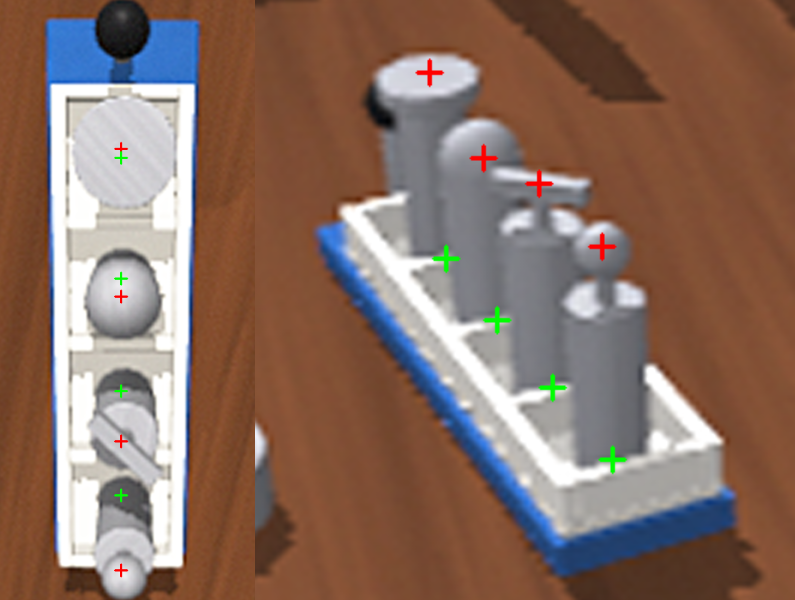

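The predicted tops (red) and bases (green) match every tube to within a few mm in both views. All are upright and centred, and the gripper is clear.

```bash
python3 -c "
from bench import *
print(sign_off())"
```

```text
the job is handed in; nothing more can be done
None
```

I moved all four tubes into the rack in reverse order (from the rack's post: disc, dome, bar, ball), standing upright and released, and handed the job in at about 57 s of the 128 s allowed; no verdict was returned.

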